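# Present the calibration ball to the keratometer

## Robot

A 6-joint arm with a two-finger parallel gripper is mounted at the origin on the work surface. World frame = base frame: x ahead of the robot, y to its left, z up, the work surface at z = 0. Lengths are in m, angles in rad, forces in N, time in s.
With the tool pointing down it reaches from about 0.3 to 0.875 m from the base axis. Payload 6.4 kg.
Tool frame: the origin (TCP) lies at the very end of the fingers, on their centre line; the grasp point (between the pads) lies 19 mm behind it; z points along the fingers, y is the line along which they close (so a half turn about z gives the same grasp; the last joint's range is limited). The gripper opens to 88 mm and grips with 3 to 60 N. Pads are 18 mm wide; open, the fingers measure 123 mm over their backs; the gripper's body (75 mm by 187 mm) begins 45 mm behind the grasp point.
Start: joints at [1.025, 0.181, 1.607, -0, 1.354, -0.206], TCP at [0.192, 0.542, 0.239] pointing down, gripper open.
Joint ranges: [-2.99, 2.99], [-0.89, 2.07], [0.3, 2.58], [-1.14, 4.28], [0, 2.63], [-3.12, 3.12]. Speed limits (rad/s): [2.57, 2.57, 3.01, 3.14, 3.14, 3.14].

## Interface

Orientations are given as [roll, pitch, yaw] about the fixed x, y, z axes, in that order (R = Rz(yaw) Ry(pitch) Rx(roll)).
In Python, from workcell import * gives the robot as it stands. The module is installed in compiled form; this text tells all that it offers.
- The arm moves only by the tool carry_out, never from a script. Its argument "commands" is a list of rows, each an object of numbers: "x", "y", "z": the shift along the tool's x, y, z in m; "roll": the turn about the tool's z in rad; "jaw": the opening, from 0 (shut) to 1 (fully open). A call has 1 to 10 rows; each row shifts and turns the commanded pose from where the row before left it, along the tool's axes as they then stand; what a row does not reach is not made up. A row lasts 1/8 s, in which the tool goes at most 62.5 mm and 10.7 degrees, less where a joint would pass 70% of its speed; a pose out of reach is approached as far as the arm can. A call with a gripper value outside its range is refused whole. The fingers move at their own pace and stop on an object; "newtons" is the grip in N (left out, the last holds). Time passes only in rows, so rows that do not move let the fingers close. It gives the time, the measured TCP pose, the force, the opening and the grip force at its end, in the units of the state.
- get_state(): the state, without advancing time (a new reading comes with each control period).
- read_camera(name): name is "side" or "top" or "wrist"; returns a dict with "img" (480x640x3 uint8, blue, green, red), "z_map" (480x640 float32, m along the optical axis (not along the pixel's ray), 0 where there is no reading), "fov_y" (degrees; the focal length in pixels is half the picture's height over the tangent of half this angle, whatever the lens; pixels are square), "cx", "cy" (the principal point, pixels), "position" and "attitude" of the camera in the world. Camera axes: x right, y up, looking along -z (the intrinsics and any distortion apply to the point x, -y, -z); pixel columns grow to the right and rows downward; lengths in m; the calibration is good to about 2 mm. A picture is of the moment at which its call begins.
- job_done(): hands the job in; it is judged then, once.
The state is a dict: "time": time; "joint_positions": joint angles; "dq": joint speeds; "joint_torque": joint torques, N m; "tcp_pos": TCP position; "orientation": TCP orientation; "wrist_force": force on the tool from outside, world axes, zero at the start; "ft_torque": the same for the moment, N m; "gripper_width": opening from 0.0 (shut) to 1.0 (fully open); "grasp_force": force on a finger pad.
Only numpy, scipy, OpenCV 4.12 (cv2) and the standard library are available. Lean on these libraries where they do the work, as an engineer would, in place of code of your own. Each camera call takes 0.05 s, during which the arm holds its last target. There are 200 camera calls.

## Task

Check the keratometer: first turn the selector knob on the lamp supply until it clicks in at the mark with the round dot, then lift the calibration tray by its upright handle, with the loose steel ball staying in its pocket. Bring the ball in front of the instrument's lens, on the lens axis and 5 cm out from the glass, and finish there still gripping the tray, holding it level and still in the air. Do not bump the instrument, and leave the bottle, the phone and the eye occluder where they are.

Things in the scene. Friction and masses are not known exactly. Their poses are not given: they have to be found in the camera images.
- selector (a joint): Selector knob on the lamp supply, vertical axis. Rad, growing clockwise seen from above. Five spring detents at 0, 0.45, 0.90, 1.35 and 1.80 (stops just beyond the ends); between them it snaps to the nearest; each click takes about 0.06 N m. The dotted mark is the fourth, 1.35. It starts somewhere from the first to the third.
- selector_grip (a point): On the knob's axis at the height to grip, 28 mm above the supply's flat top. The black knob is an upright bar 38 mm long (this point's x axis, towards its pointed end; a white line on top there shows the chosen mark), 13 mm wide (y), its top 42 mm above the supply's, on a 4 mm flange of 42 mm diameter. z up. The frame turns with the knob.
- supply: Lamp supply: fixed white box 150 x 140 x 55 mm; origin under its centre, z up; the knob's axis stands over the origin. Five black tick marks fan out on its top round the knob on its -x (front) half, 34 mm from the axis; beyond one of them lies a black round dot of 10 mm diameter.
- dot (a point): Centre of the round dot on the supply's top, 47 mm from the knob's axis: the knob's pointed end must point at it.
- tray: Loose aluminium tray, 0.1 to 0.25 kg: plate 125 (x) by 60 (y) by 9 mm, origin on its underside (plate from x = -60 to +65 mm), z up. Near its -x end stands a black upright handle, 40 mm long (x), 12 mm thick (y), top 54 mm above the underside, centred at x = -35 mm. At x = +35 mm is the ball's round pocket.
- tray_grip (a point): Point in the middle of the tray's handle to grip, 38 mm above the tray's underside; x, y, z parallel to the tray's.
- pocket (a point): Where the ball's centre is when centred in the pocket: 35 mm to +x of the tray's origin, 16.5 mm above its underside. The pocket is a blind hole of 21 mm diameter, 3.5 mm deep. The ball rolls out over the rim if the tray is tipped more than about 40 degrees, or less when jerked.
- ball_center (a point): Centre of the loose steel ball, 22 mm diameter, 44 g; it can shift a few mm in its pocket.
- keratometer: Fixed white optical instrument; origin under it at table level, z up, its lens looks along its own -x, level. Base plate 200 x 170 x 28 mm (x from -70 to +130 mm), column, and a head 155 x 110 x 110 mm centred 200 mm above the table, with a black lens barrel of 64 mm diameter reaching 110 mm from the origin to -x.
- lens (a point): Centre of the lens glass, at the front end of the barrel, 200 mm above the table.
- aim (a point): Where the ball's centre belongs: on the lens axis, 50 mm out from the glass (the instrument's -x), 200 mm above the table. Nothing is there; empty air.
- drops: Bystander: small bottle, 34 mm diameter, 65 mm high; origin under its centre.
- phone: Bystander: phone lying flat, 150 x 72 x 9 mm; origin under its centre.
- occluder: Bystander: flat black eye occluder lying on the table, round blade of 58 mm diameter with a handle, 160 mm long over all, 5 mm thick; origin under its middle.
There are look-alikes about, which are no part of the job. What is meant by the supply is not brown, orange or pink, and is the larger of those in its own colour.

How it is judged:
By the outcome, as a careful person would: the job done as asked, in the order asked, and still so for the second after the job is handed in, while the arm keeps its last pose, push and grip.
It also fails if it takes over 58 s, if anything falls off the work surface, if the arm or the gripper's body presses on something with over 40 N, if the wrist force passes 120 N, or if a joint passes its speed limit or range.

## Working session

There is one attempt and no reset: what is moved stays moved. The work goes in short steps, Python scripts to look and compute and a tool call to move; the robot and the scene stay as the last step left them, time stands still between calls to the robot, and variables do not carry over. Pictures are saved under pics/ and viewed, at most 10 in all, crops included, and the job is handed in when it is done.

Besides the shell and the picture viewer there is one more tool, called as name(argument=value, ...) on one line, values as JSON. carry_out: Moves the arm, as the interface text tells. Its arguments: {"type":"object","properties":{"commands":{"type":"array","items":{"type":"object","properties":{"x":{"type":"number"},"y":{"type":"number"},"z":{"type":"number"},"roll":{"type":"number"},"jaw":{"type":"number"}}}},"newtons":{"type":"number"}},"required":["commands"]}

```bash
mkdir -p pics; cat > h.py <<'E'
from workcell import *
import numpy as np, cv2
from scipy.spatial.transform import Rotation as Ro
def shot(n,tag):
    r=read_camera(n); cv2.imwrite(f'pics/{tag}.png',r['img']); np.savez(f'pics/{tag}.npz',**{k:np.array(v) for k,v in r.items()}); return r
def load(tag): return dict(np.load(f'pics/{tag}.npz'))
def R_(r):
    a=np.array(r['attitude'],float)
    return a if a.shape==(3,3) else (Ro.from_euler('xyz',a).as_matrix() if a.size==3 else Ro.from_quat(a).as_matrix())
def world(r):
    h,w=r['z_map'].shape; f=h/2/np.tan(np.radians(float(r['fov_y']))/2)
    v,u=np.mgrid[:h,:w]; z=r['z_map']
    p=np.stack([(u-float(r['cx']))/f*z,-(v-float(r['cy']))/f*z,-z],-1)
    return p@R_(r).T+np.array(r['position'])
def crop(tag,u0,v0,u1,v1,k):
    im=cv2.imread(f'pics/{tag}.png')[v0:v1,u0:u1]; cv2.imwrite(f'pics/{tag}_c{u0}.png',cv2.resize(im,None,fx=k,fy=k,interpolation=cv2.INTER_CUBIC))
E
python3 - <<'E'
from h import *
for n in('top','side'):
    r=shot(n,n+'0'); print(n,{k:v for k,v in r.items() if k not in('img','z_map')})
print(get_state())
E
```

```text
top {'fov_y': 45.38078088638995, 'cx': 328.7584880201562, 'cy': 234.20761928947556, 'position': array([0.30947572, 0.1645832 , 1.76892273]), 'attitude': array([ 0.11373256,  0.00823879, -1.54603469])}
side {'fov_y': 51.54252956855326, 'cx': 328.4356008056445, 'cy': 242.41046222010957, 'position': array([-0.00704302, -0.52420907,  0.95492594]), 'attitude': array([ 0.7978889 , -0.01670631, -0.60229995])}
{'time': 0.1, 'joint_positions': array([ 1.02469319e+00,  1.81448332e-01,  1.60785009e+00,  3.54558539e-05,
        1.35378918e+00, -2.06276796e-01]), 'dq': array([ 6.01830611e-05, -2.02421221e-03, -2.44500914e-03,  6.81507537e-05,
       -1.21215924e-03, -9.42451104e-05]), 'joint_torque': array([ 5.07322820e-04, -4.34829104e+01, -3.42692363e+01,  7.04707182e-02,
        3.41030862e-02, -5.50899870e-05]), 'tcp_pos': array([0.19138313, 0.54173902, 0.23793858]), 'orientation': array([-3.14013649e+00, -3.40069604e-04,  2.80175840e+00]), 'wrist_force': array([ 0.59408054,  0.6874697 , -0.63108877]), 'ft_torque': array([-0.0310647 , -0.01235064, -0.01330389]), 'grasp_force': 0.0, 'gripper_width': 0.9969133521937418}
```

View pics/top0.png

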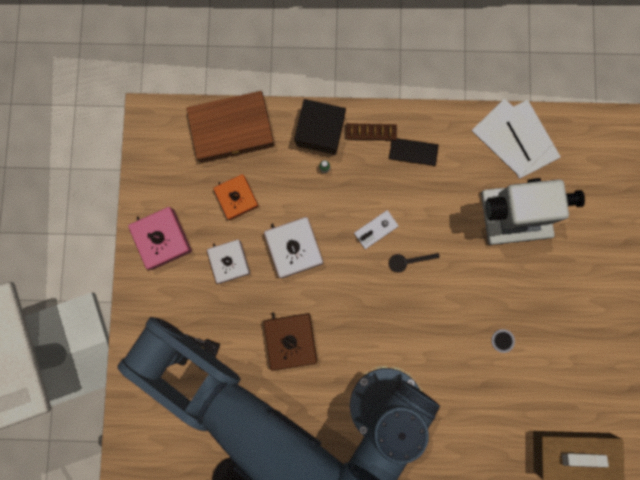

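View pics/side0.png

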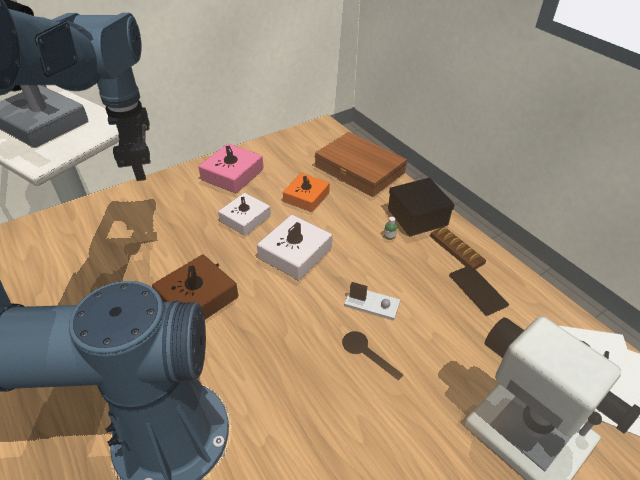

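The top picture shows two white boxes, at about (293,247) and (228,261), plus pink, orange and brown ones. The larger white one at (293,247) fits the description. The tray is at (377,230) and the keratometer at (525,210), its lens facing left. I'll confirm the supply in a crop.

```bash
python3 - <<'E'
from h import *
t=load('top0');W=world(t)
a=cv2.imread('pics/top0.png')
c1=cv2.resize(a[207:287,200:330],None,fx=6,fy=6,interpolation=cv2.INTER_CUBIC)
cv2.imwrite('pics/c1.png',c1)
c2=cv2.resize(a[170:250,470:600],None,fx=4,fy=4,interpolation=cv2.INTER_CUBIC)
c3=cv2.resize(a[190:270,340:450],None,fx=4,fy=4,interpolation=cv2.INTER_CUBIC)
b=np.zeros((600,800,3),np.uint8); b[:320,:520]=c2; b[:280,520-160+0:800]=b[:280,360:800]
cv2.imwrite('pics/c2.png',np.vstack([c2[:300],np.hstack([c3[:300],np.zeros((len(c3[:300]),80,3),np.uint8)])])[:600])
for n,(u,v) in dict(sup=(275,262),sup2=(310,260),small=(228,250),tray=(370,242),head=(535,200),barrel=(497,207),table=(400,300),drops=(324,165),phone=(413,152),occ=(398,263),ball=(385,223),handle=(366,235)).items(): print(n,W[v,u].round(3))
# white masks
f=W[...,2]
def rect(m,n):
    P=W[m][:,:2].astype(np.float32); (c,s,an)=cv2.minAreaRect(P); print(n,len(P),np.round(c,4),np.round(s,4),round(an,2), 'z',np.median(W[m][:,2]).round(4))
bx=np.zeros(f.shape,bool); bx[212:285,258:328]=1
rect(bx&(f>.045)&(f<.065),'supply')
bx[:]=0; bx[205:252,350:402]=1
rect(bx&(f>.005)&(f<.014),'tray'); rect(bx&(f>.04)&(f<.06),'handle')
bx[:]=0; bx[170:250,470:600]=1
rect(bx&(f>.24)&(f<.27),'head'); rect(bx&(f>.018)&(f<.04),'base');
m=bx&(f>.18)&(f<.24); print(W[m].min(0),W[m].max(0))
E
```

```text
sup [0.418 0.343 0.049]
sup2 [0.426 0.238 0.051]
small [0.451 0.487 0.045]
tray [0.489 0.056 0.008]
head [ 0.587 -0.366  0.255]
barrel [ 0.569 -0.271  0.232]
table [ 0.314 -0.038  0.005]
drops [0.715 0.203 0.061]
phone [ 0.776 -0.074  0.006]
occ [ 0.427 -0.031  0.004]
ball [0.547 0.013 0.027]
handle [0.506 0.071 0.05 ]
supply 2186 [0.4639 0.2909] [0.1501 0.1398] 20.53 z 0.0541
tray 619 [0.5334 0.04  ] [0.1437 0.1582] 1.38 z 0.0084
handle 52 [0.5068 0.0701] [0.0119 0.0398] 35.29 z 0.0517
head 2373 [ 0.5922 -0.3987] [0.1214 0.2071] 7.51 z 0.2534
base 1206 [ 0.5858 -0.3914] [0.1705 0.2029] 7.74 z 0.0276
[ 0.52052255 -0.50560811  0.18012094] [ 0.6526596  -0.24965085  0.23997337]
```

View pics/c1.png

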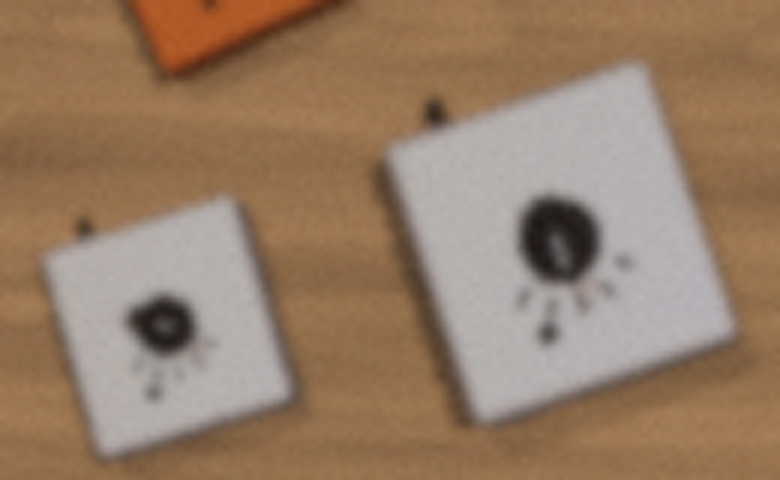

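View pics/c2.png

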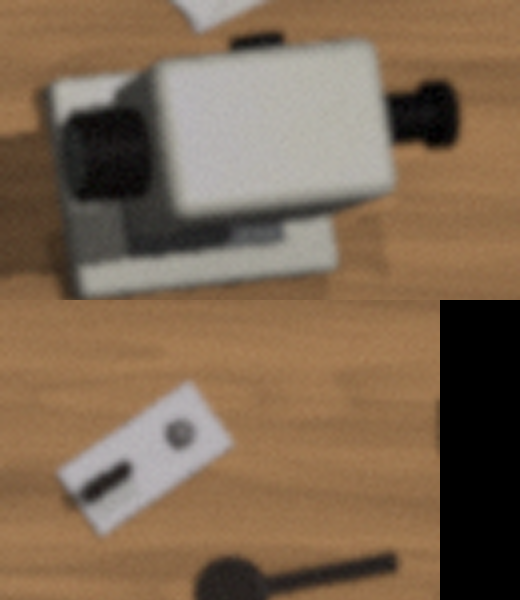

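Confirmed: the larger white box (crop, right) has its knob at about (560,240) and its dot at (548,330), which is the fourth tick counted clockwise. The tray's handle is at the lower left of the second crop, with the ball at (180,433). The lens barrel faces image left. Next I move above the knob.

carry_out(commands=[{"x": -0.049, "y": -0.021}, {"x": -0.049, "y": -0.021}, {"x": -0.049, "y": -0.021}, {"x": -0.049, "y": -0.021}, {"x": -0.049, "y": -0.021}, {"x": -0.049, "y": -0.021}, {"x": -0.047, "y": -0.02}, {"roll": -0.18}, {"roll": -0.18}, {"roll": -0.18}])

```text
$.commands[0]: bad value
```

```bash
python3 - <<'E'
from h import *
r=shot('wrist','w1'); s=get_state(); print(s['tcp_pos'],s['orientation'],s['joint_positions'][5],r['fov_y'],r['position'],r['attitude'])
E
```

```text
[0.19141723 0.54179207 0.23805626] [-3.14034038e+00 -2.75731961e-04  2.80180225e+00] -0.20630692056159697 63.768178447108525 [0.12911094 0.56277692 0.38344344] [-2.60197612e-01  7.12545679e-04  1.22855273e+00]
```

View pics/w1.png

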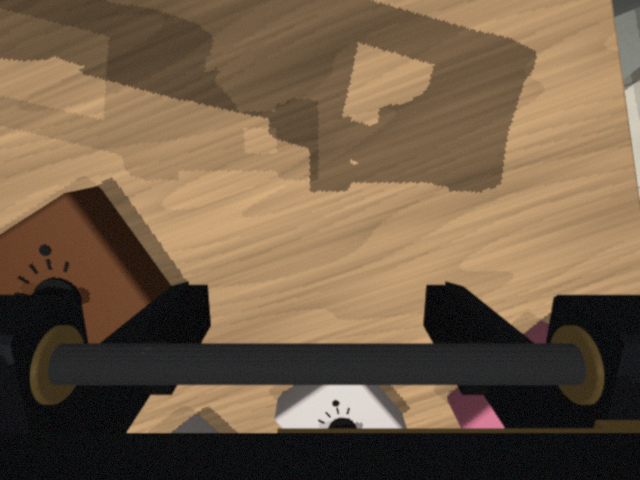

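The wrist view shows only the shadows, the brown supply at the left and part of the small white one; it was taken before any move. The move was refused, so I'll give every field.

carry_out(commands=[{"x": -0.049, "y": -0.021, "z": 0, "roll": 0, "jaw": 1}, {"x": -0.049, "y": -0.021, "z": 0, "roll": 0, "jaw": 1}, {"x": -0.049, "y": -0.021, "z": 0, "roll": 0, "jaw": 1}, {"x": -0.049, "y": -0.021, "z": 0, "roll": 0, "jaw": 1}, {"x": -0.049, "y": -0.021, "z": 0, "roll": 0, "jaw": 1}, {"x": -0.049, "y": -0.021, "z": 0, "roll": 0, "jaw": 1}, {"x": -0.047, "y": -0.02, "z": 0, "roll": 0, "jaw": 1}, {"x": 0, "y": 0, "z": 0, "roll": -0.18, "jaw": 1}, {"x": 0, "y": 0, "z": 0, "roll": -0.18, "jaw": 1}, {"x": 0, "y": 0, "z": 0, "roll": -0.18, "jaw": 1}])

```text
time: 1.4
tcp_pos: [0.4645, 0.2905, 0.2383]
orientation: [-3.142, -0.001, -2.936]
wrist_force: [-0.8, 0.5, 0.3]
gripper_width: 1.002
grasp_force: 0.0
```

```bash
python3 - <<'E'
from h import *
r=shot('wrist','w2'); s=get_state(); print(s['tcp_pos'],s['orientation'],s['joint_positions'][5],r['fov_y'],r['position'],r['attitude'])
E
```

```text
[0.46439304 0.29056695 0.23834973] [-3.14145586e+00 -6.97330091e-04 -2.92868028e+00] -1.4413079506313362 63.768178447108525 [0.39978066 0.27586718 0.38385901] [-2.60186391e-01 -9.20318827e-04  1.77384376e+00]
```

View pics/w2.png

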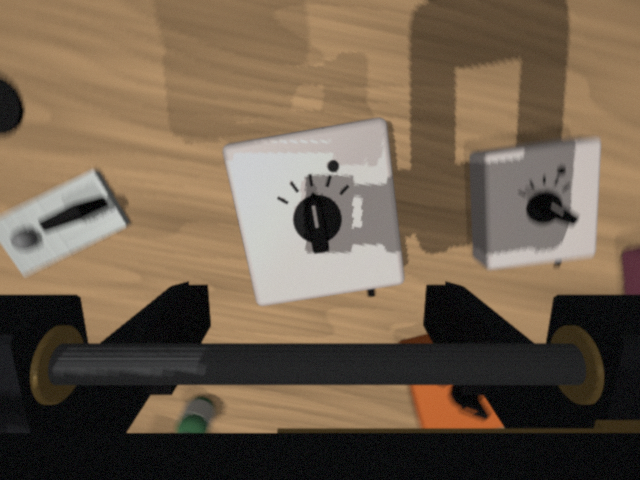

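The wrist view shows the knob at about (317,218), with its white line pointing up at the third tick (311,181), so it stands at 0.90. The dot is at (333,166), one click clockwise.

```bash
python3 - <<'E'
from h import *
t=load('w2');W=world(t); f=240/np.tan(np.radians(float(t['fov_y']))/2)
def pl(u,v,z):
    d=R_(t)@np.array([(u-t['cx'])/f,-(v-t['cy'])/f,-1]); p=t['position']; return p+d*(z-p[2])/d[2]
z=W[...,2]; m=(z>.045)&(z<.062); m[:,:215]=0;m[:,420:]=0;m[:110]=0;m[310:]=0
P=W[m][:,:2].astype(np.float32); c,s,an=cv2.minAreaRect(P); print('sup',c,s,an,np.median(W[m][:,2]))
c=np.array(c)
for n,u,v in[('t1',283,200),('t2',294,187),('t3',311,180),('t4',328,182),('t5',344,190),('dot',333,166)]:
    q=pl(u,v,.055)[:2]-c; print(n,np.hypot(*q).round(4),np.degrees(np.arctan2(q[1],q[0]))%360)
k=(z>.088)&(z<.105); k[:,:280]=0;k[:,360:]=0;k[:180]=0;k[270:]=0
P=W[k][:,:2].astype(np.float32); print('knob',k.sum(),cv2.minAreaRect(P),P.mean(0))
for a in[(314,207),(318,228)]: print(pl(*a,.097))
x=cv2.imread('pics/w2.png')[150:270,240:400]; cv2.imwrite('pics/w2k.png',cv2.resize(x,None,fx=5,fy=5,interpolation=cv2.INTER_CUBIC))
E
```

```text
sup (0.4654137194156647, 0.2899329662322998) (0.15000787377357483, 0.1404186487197876) 20.400352478027344 0.05450327826836715
t1 0.0333 252.33115328687876
t2 0.0336 226.97817537037542
t3 0.0337 200.1187312761927
t4 0.033 175.04271698918322
t5 0.0339 148.72865769268228
dot 0.047 174.90512420485445
knob 877 ((0.4630173146724701, 0.2890170216560364), (0.0432545430958271, 0.013020208105444908), 20.368515014648438) [0.46335962 0.28927517]
[0.44872704 0.28422456 0.097     ]
[0.46396928 0.29044758 0.097     ]
```

View pics/w2k.png

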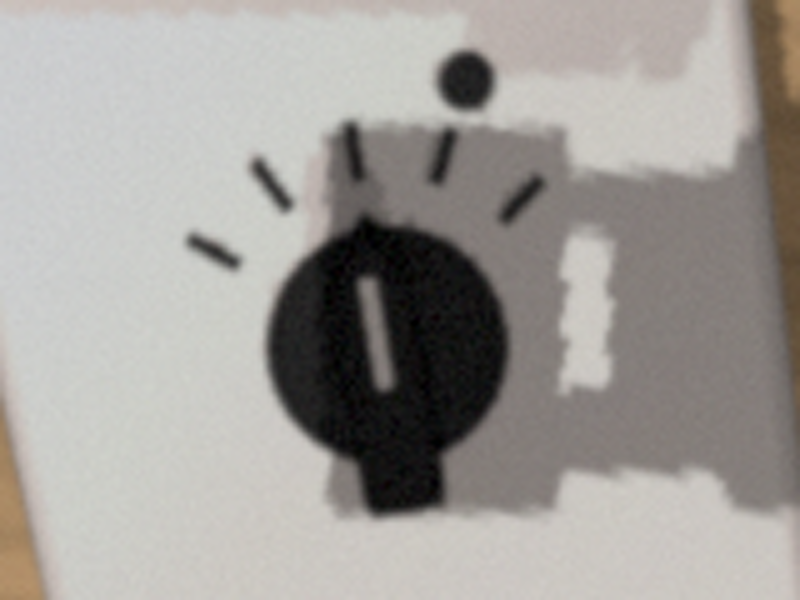

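The third tick is at 200.1° and the bar at 200.4°, so the knob stands at 0.90, and the dot is at 175° (1.35). I'll align, descend to TCP z = 0.064 and grip.

carry_out(commands=[{"x": -0.001, "y": 0, "z": 0.04, "roll": -0.145, "jaw": 1}, {"x": 0, "y": 0, "z": 0.04, "roll": 0, "jaw": 1}, {"x": 0, "y": 0, "z": 0.04, "roll": 0, "jaw": 1}, {"x": 0, "y": 0, "z": 0.03, "roll": 0, "jaw": 1}, {"x": 0, "y": 0, "z": 0.024, "roll": 0, "jaw": 1}, {"x": 0, "y": 0, "z": 0, "roll": 0, "jaw": 1}])

```text
time: 2.2
tcp_pos: [0.4636, 0.2904, 0.0626]
orientation: [-3.142, -0.005, -2.799]
wrist_force: [-0.3, 0.1, -0.3]
gripper_width: 0.999
grasp_force: 0.0
```

carry_out(commands=[{"x": 0, "y": 0, "z": 0, "roll": 0, "jaw": 0}, {"x": 0, "y": 0, "z": 0, "roll": 0, "jaw": 0}, {"x": 0, "y": 0, "z": 0, "roll": 0, "jaw": 0}, {"x": 0, "y": 0, "z": 0, "roll": 0, "jaw": 0}, {"x": 0, "y": 0, "z": 0, "roll": 0, "jaw": 0}, {"x": 0, "y": 0, "z": 0, "roll": 0, "jaw": 0}, {"x": 0, "y": 0, "z": 0, "roll": 0, "jaw": 0}, {"x": 0, "y": 0, "z": 0, "roll": 0, "jaw": 0}], newtons=20)

```text
time: 3.2
tcp_pos: [0.4654, 0.291, 0.0647]
orientation: [-3.142, -0.0, -2.796]
wrist_force: [-0.9, -0.3, -0.1]
gripper_width: 0.146
grasp_force: 20.0
```

carry_out(commands=[{"x": 0, "y": 0, "z": 0, "roll": 0.11, "jaw": 0}, {"x": 0, "y": 0, "z": 0, "roll": 0.11, "jaw": 0}, {"x": 0, "y": 0, "z": 0, "roll": 0.11, "jaw": 0}, {"x": 0, "y": 0, "z": 0, "roll": 0.11, "jaw": 0}, {"x": 0, "y": 0, "z": 0, "roll": 0, "jaw": 0}, {"x": 0, "y": 0, "z": 0, "roll": 0, "jaw": 0}, {"x": 0, "y": 0, "z": 0, "roll": 0, "jaw": 0}])

```text
time: 4.08
tcp_pos: [0.4654, 0.291, 0.0647]
orientation: [-3.142, -0.0, 3.048]
wrist_force: [0.3, 0.2, -0.4]
gripper_width: 0.143
grasp_force: 20.0
```

carry_out(commands=[{"x": 0, "y": 0, "z": 0, "roll": 0, "jaw": 1}, {"x": 0, "y": 0, "z": 0, "roll": 0, "jaw": 1}, {"x": 0, "y": 0, "z": 0, "roll": 0, "jaw": 1}, {"x": 0, "y": 0, "z": 0, "roll": 0, "jaw": 1}, {"x": 0, "y": 0, "z": 0, "roll": 0, "jaw": 1}, {"x": 0, "y": 0, "z": -0.03, "roll": 0, "jaw": 1}, {"x": 0, "y": 0, "z": -0.05, "roll": 0, "jaw": 1}, {"x": 0, "y": 0, "z": -0.05, "roll": 0, "jaw": 1}, {"x": 0, "y": 0, "z": -0.04, "roll": 0, "jaw": 1}, {"x": 0, "y": 0, "z": 0, "roll": 0, "jaw": 1}])

```text
time: 5.32
tcp_pos: [0.4675, 0.2919, 0.2388]
orientation: [3.138, 0.007, 3.047]
wrist_force: [-0.0, 0.4, 0.2]
gripper_width: 0.999
grasp_force: 0.0
```

```bash
python3 - <<'E'
from h import *
t=shot('wrist','w3');s=get_state(); print(s['tcp_pos'],s['orientation'],s['joint_positions'])
W=world(t);z=W[...,2]; k=(z>.088)&(z<.105); k[:,:280]=0;k[:,360:]=0;k[:180]=0;k[270:]=0
P=W[k][:,:2].astype(np.float32); print('knob',k.sum(),cv2.minAreaRect(P))
# tray from w2
t=load('w2');W=world(t);z=W[...,2]
x=load('w3')['img'][130:280,0:420]; x=cv2.resize(x,None,fx=1.9,fy=1.9,interpolation=cv2.INTER_CUBIC); cv2.imwrite('pics/w3k.png',x)
t=load('top0');W=world(t);z=W[...,2]
def box(u0,v0,u1,v1):
    b=np.zeros(z.shape,bool); b[v0:v1,u0:u1]=1; return b
hsv=cv2.cvtColor(t['img'],cv2.COLOR_BGR2HSV)
b=box(350,205,402,252)&((hsv[...,1]<50)|((z>.015)))
n,l,st,_=cv2.connectedComponentsWithStats(b.astype(np.uint8)); i=1+st[1:,4].argmax()
P=W[l==i][:,:2].astype(np.float32); print('tray',cv2.minAreaRect(P))
b=box(350,205,402,252)&(z>.016)&(z<.035); print('ball?',b.sum(),W[b].mean(0))
b=box(350,205,402,252)&(z>.04)&(z<.06);print('handle',cv2.minAreaRect(W[b][:,:2].astype(np.float32)))
E
```

```text
[0.46623085 0.2913418  0.23626586] [3.14015495e+00 3.14013559e-03 3.04686644e+00] [ 3.42589962e-01  1.24558247e-01  1.67608064e+00 -2.82403509e-05
  1.33750027e+00 -1.13347593e+00]
knob 884 ((0.46283790469169617, 0.2901339828968048), (0.013006169348955154, 0.042514193803071976), 84.74549865722656)
tray ((0.4585668444633484, 0.0973210334777832), (0.08589968085289001, 0.3156432509422302), 50.49369430541992)
ball? 68 [0.53651479 0.02663339 0.02216241]
handle ((0.506755530834198, 0.07011634111404419), (0.011893456801772118, 0.03980398178100586), 35.29216003417969)
```

View pics/w3k.png

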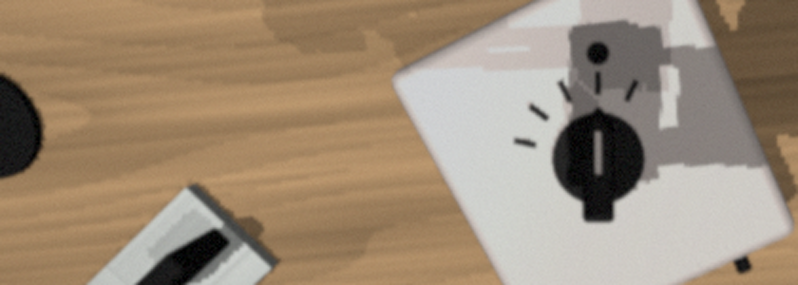

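The knob now reads 174.7° (white line straight at the dot, at about (598,52) in the crop), so the click is done. The top view puts the tray handle at (0.507, 0.070), with tray +x at -54.7°. Next I move over it.

carry_out(commands=[{"x": -0.0124, "y": -0.0433, "z": 0, "roll": 0, "jaw": 1}, {"x": -0.0124, "y": -0.0433, "z": 0, "roll": 0, "jaw": 1}, {"x": -0.0124, "y": -0.0433, "z": 0, "roll": 0, "jaw": 1}, {"x": -0.0124, "y": -0.0433, "z": 0, "roll": 0, "jaw": 1}, {"x": -0.0124, "y": -0.0433, "z": 0, "roll": 0.16, "jaw": 1}, {"x": 0, "y": 0, "z": 0, "roll": 0.18, "jaw": 1}, {"x": 0, "y": 0, "z": 0, "roll": 0.18, "jaw": 1}, {"x": 0, "y": 0, "z": 0, "roll": 0.18, "jaw": 1}, {"x": 0, "y": 0, "z": 0, "roll": 0.16, "jaw": 1}, {"x": 0, "y": 0, "z": 0, "roll": 0, "jaw": 1}])

```text
time: 6.62
tcp_pos: [0.5057, 0.0697, 0.2329]
orientation: [-3.139, -0.002, 2.188]
wrist_force: [0.4, -0.6, 0.5]
gripper_width: 0.998
grasp_force: 0.0
```

```bash
python3 - <<'E'
from h import *
t=shot('wrist','w4');s=get_state(); print(s['tcp_pos'],s['orientation'],s['joint_positions'])
W=world(t);z=W[...,2]; d=np.hypot(W[...,0]-.507,W[...,1]-.07)
k=(z>.044)&(z<.06)&(d<.03); print('handle',k.sum(),cv2.minAreaRect(W[k][:,:2].astype(np.float32)),np.median(z[k]))
d=np.hypot(W[...,0]-.547,W[...,1]-.013)
k=(z>.019)&(z<.035)&(d<.02); print('ball',k.sum(),W[k].mean(0) if k.any() else 0)
p=W[(z>.006)&(z<.02)&(np.hypot(W[...,0]-.53,W[...,1]-.04)<.09)]; print('tray',len(p),cv2.minAreaRect(p[:,:2].astype(np.float32)))
E
```

```text
[0.50588779 0.06968354 0.23321773] [-3.13958817e+00 -1.71539491e-03  2.19006344e+00] [-9.58805314e-02  4.28777174e-02  1.77033774e+00 -1.98538661e-05
  1.33101541e+00 -7.15144620e-01]
handle 635 ((0.5078309178352356, 0.06882375478744507), (0.01136382482945919, 0.040443308651447296), 35.41352462768555) 0.053297101944536296
ball 321 [0.5478835  0.01345212 0.02363863]
tray 6243 ((0.5297876000404358, 0.03865128755569458), (0.06012233719229698, 0.12497226893901825), 35.719520568847656)
```

carry_out(commands=[{"x": -0.002, "y": 0.001, "z": 0.05, "roll": 0, "jaw": 1}, {"x": 0, "y": 0, "z": 0.05, "roll": 0, "jaw": 1}, {"x": 0, "y": 0, "z": 0.05, "roll": 0, "jaw": 1}, {"x": 0, "y": 0, "z": 0.035, "roll": 0, "jaw": 1}, {"x": 0, "y": 0, "z": 0.02, "roll": 0, "jaw": 1}, {"x": 0, "y": 0, "z": 0.01, "roll": 0, "jaw": 1}, {"x": 0, "y": 0, "z": 0, "roll": 0, "jaw": 1}, {"x": 0, "y": 0, "z": 0, "roll": 0, "jaw": 1}])

```text
time: 7.68
tcp_pos: [0.5094, 0.0685, 0.0206]
orientation: [3.14, 0.001, 2.188]
wrist_force: [0.1, -0.1, 0.4]
gripper_width: 0.998
grasp_force: 0.0
```

carry_out(commands=[{"x": 0, "y": 0, "z": 0, "roll": 0, "jaw": 0.5}, {"x": 0, "y": 0, "z": 0, "roll": 0, "jaw": 0.3}, {"x": 0, "y": 0, "z": 0, "roll": 0, "jaw": 0.22}, {"x": 0, "y": 0, "z": 0, "roll": 0, "jaw": 0.2}, {"x": 0, "y": 0, "z": 0, "roll": 0, "jaw": 0.17}, {"x": 0, "y": 0, "z": 0, "roll": 0, "jaw": 0.15}, {"x": 0, "y": 0, "z": 0, "roll": 0, "jaw": 0.13}, {"x": 0, "y": 0, "z": 0, "roll": 0, "jaw": 0}, {"x": 0, "y": 0, "z": 0, "roll": 0, "jaw": 0}, {"x": 0, "y": 0, "z": 0, "roll": 0, "jaw": 0}], newtons=50)

```text
time: 8.93
tcp_pos: [0.5087, 0.0686, 0.0197]
orientation: [-3.142, -0.0, 2.187]
wrist_force: [-0.3, -0.5, -0.9]
gripper_width: 0.124
grasp_force: 50.0
```

carry_out(commands=[{"x": 0, "y": 0, "z": -0.004, "roll": 0, "jaw": 0}, {"x": 0, "y": 0, "z": -0.01, "roll": 0, "jaw": 0}, {"x": 0, "y": 0, "z": -0.018, "roll": 0, "jaw": 0}, {"x": 0, "y": 0, "z": -0.024, "roll": 0, "jaw": 0}, {"x": 0, "y": 0, "z": -0.026, "roll": 0, "jaw": 0}, {"x": 0, "y": 0, "z": -0.026, "roll": 0, "jaw": 0}, {"x": 0, "y": 0, "z": -0.026, "roll": 0, "jaw": 0}, {"x": 0, "y": 0, "z": -0.024, "roll": 0, "jaw": 0}, {"x": 0, "y": 0, "z": -0.016, "roll": 0, "jaw": 0}, {"x": 0, "y": 0, "z": -0.009, "roll": 0, "jaw": 0}])

```text
time: 10.18
tcp_pos: [0.5089, 0.0686, 0.2041]
orientation: [3.14, 0.001, 2.187]
wrist_force: [0.1, -0.1, -2.5]
gripper_width: 0.13
grasp_force: 50.0
```

```bash
python3 - <<'E'
from h import *
s=get_state(); print(s['tcp_pos'],s['orientation'],s['wrist_force'],s['gripper_width'])
t=shot('side','s1');W=world(t);z=W[...,2]
# lens barrel & base from side0
r=load('side0');V=world(r);zz=V[...,2]
near=np.hypot(V[...,0]-.58,V[...,1]+.37)<.2
k=near&(zz>.02)&(zz<.034); print('base',k.sum(),cv2.minAreaRect(V[k][:,:2].astype(np.float32)))
k=near&(zz>.245)&(zz<.262); print('headtop',k.sum(),cv2.minAreaRect(V[k][:,:2].astype(np.float32)),np.median(zz[k]))
g=cv2.cvtColor(r['img'],cv2.COLOR_BGR2GRAY)
k=near&(zz>.16)&(zz<.24)&(V[...,1]>-.31)&(g<70); P=V[k]; print('barrel',k.sum(),P.min(0),P.max(0))
a=np.radians(97.5); e=np.array([np.cos(a),np.sin(a)])
print('front', np.percentile(P[:,:2]@e,[95,98,99.5,100]))
np.save('pics/barrel.npy',P)
from scipy.optimize import least_squares
f=lambda p:np.hypot((P[:,0]-p[0])*np.cos(p[2])+(P[:,1]+.28)*np.sin(p[2]),P[:,2]-p[1])-.032
q=least_squares(f,[.57,.2,np.radians(7.5)],loss='soft_l1',f_scale=.002); print('cyl x@y=-.28,z,angle',q.x[:2],np.degrees(q.x[2]),np.std(f(q.x)))
E
```

```text
[0.5088953  0.06859696 0.20411735] [3.14038417e+00 1.00919574e-03 2.18686384e+00] [ 0.07511104 -0.08587516 -2.5129768 ] 0.13043605332635874
base 5689 ((0.5838356018066406, -0.39431461691856384), (0.17059077322483063, 0.19974344968795776), 7.825667858123779)
headtop 5205 ((0.5815626978874207, -0.3769303560256958), (0.10970962792634964, 0.15336088836193085), 7.812623023986816) 0.2537736086730884
barrel 793 [ 0.53418425 -0.3010223   0.18234229] [ 0.59102469 -0.25535799  0.23487028]
front [-0.33065726 -0.32924366 -0.32832948 -0.32806388]
cyl x@y=-.28,z,angle [0.57047961 0.19901851] 7.610881293755984 0.0013863876005048579
```

View pics/s1.png

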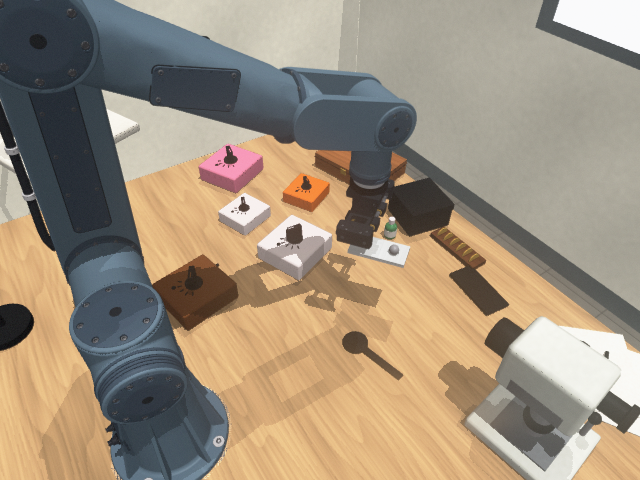

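The side view shows the tray held level with the ball in its pocket at about (394,250). The instrument is clear at the lower right, with its barrel end near (500,335). I approach stopping about 10 mm short.

carry_out(commands=[{"x": -0.0055, "y": -0.0024, "z": 0, "roll": 0, "jaw": 0}, {"x": -0.0127, "y": -0.0056, "z": 0, "roll": 0, "jaw": 0}, {"x": -0.02, "y": -0.0089, "z": 0, "roll": 0, "jaw": 0}, {"x": -0.0255, "y": -0.0113, "z": 0, "roll": 0, "jaw": 0}, {"x": -0.0274, "y": -0.0121, "z": 0, "roll": 0, "jaw": 0}, {"x": -0.0274, "y": -0.0121, "z": 0, "roll": 0, "jaw": 0}, {"x": -0.0255, "y": -0.0113, "z": 0, "roll": 0, "jaw": 0}, {"x": -0.02, "y": -0.0089, "z": 0, "roll": 0, "jaw": 0}, {"x": -0.0127, "y": -0.0056, "z": 0, "roll": 0, "jaw": 0}, {"x": -0.0055, "y": -0.0024, "z": 0, "roll": 0, "jaw": 0}])

```text
time: 11.48
tcp_pos: [0.5481, -0.1274, 0.2024]
orientation: [-3.141, -0.001, 2.186]
wrist_force: [-0.8, 0.3, -2.6]
gripper_width: 0.132
grasp_force: 50.0
```

carry_out(commands=[{"x": 0, "y": 0, "z": 0, "roll": 0.02, "jaw": 0}, {"x": 0, "y": 0, "z": 0, "roll": 0.05, "jaw": 0}, {"x": 0, "y": 0, "z": 0, "roll": 0.07, "jaw": 0}, {"x": 0, "y": 0, "z": 0, "roll": 0.08, "jaw": 0}, {"x": 0, "y": 0, "z": 0, "roll": 0.08, "jaw": 0}, {"x": 0, "y": 0, "z": 0, "roll": 0.08, "jaw": 0}, {"x": 0, "y": 0, "z": 0, "roll": 0.06, "jaw": 0}, {"x": 0, "y": 0, "z": 0, "roll": 0.042, "jaw": 0}, {"x": 0, "y": 0, "z": 0, "roll": 0, "jaw": 0}, {"x": 0, "y": 0, "z": 0, "roll": 0, "jaw": 0}])

```text
time: 12.72
tcp_pos: [0.5481, -0.1262, 0.2028]
orientation: [3.142, -0.0, 1.706]
wrist_force: [-0.4, 0.3, -2.5]
gripper_width: 0.131
grasp_force: 50.0
```

```bash
python3 - <<'E'
from h import *
s=get_state(); print(s['tcp_pos'],s['orientation'],s['wrist_force'],s['gripper_width'])
t=shot('side','s2');r=shot('top','t2')
c=np.hstack([cv2.resize(t['img'][230:430,400:600],None,fx=2,fy=2),cv2.resize(r['img'][130:330,380:580],None,fx=2,fy=2)]); cv2.imwrite('pics/s2c.png',c)
E
```

```text
[ 0.54814312 -0.12615065  0.20277652] [ 3.14151733e+00 -6.53853884e-05  1.70606880e+00] [-0.36495046  0.2875526  -2.5318874 ] 0.13090432262347815
```

View pics/s2c.png

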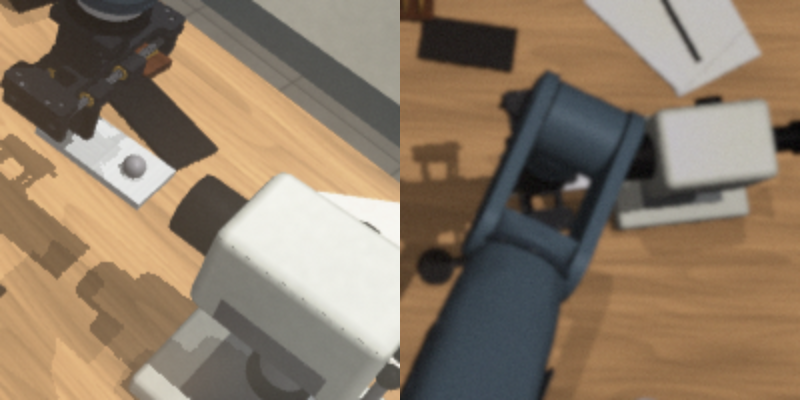

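Left crop: the ball sits in its pocket at about (133,166), i.e. side pixel (466,313), in front of the barrel at (195,205), and nothing touches. From above, the arm hides the tray. I'll fit the ball and compare it with the barrel.

```bash
python3 - <<'E'
from h import *
from scipy.optimize import least_squares
t=load('side0' if 0 else 's2');W=world(t);z=W[...,2]
v,u=np.mgrid[:480,:640]
m=(np.hypot(u-466.5,v-313)<14); 
d=np.hypot(W[...,0]-.557,W[...,1]+.195)
pm=(z>.18)&(z<.1965)&(np.hypot(W[...,0]-.553,W[...,1]+.17)<.07)&(np.hypot(u-466.5,v-313)>11)
P=W[pm]; c=np.median(P,0); A=np.c_[P[:,:2]-c[:2],np.ones(len(P))]
q=least_squares(lambda p:A@p-P[:,2],[0,0,.19],loss='soft_l1',f_scale=.001).x; print('plane tilt deg',np.degrees(q[:2]),'z',q[2],pm.sum())
res=z-((W[...,0]-c[0])*q[0]+(W[...,1]-c[1])*q[1]+q[2])
B=W[m&(res>.003)&(res<.02)]
g=least_squares(lambda p:np.linalg.norm(B-p,axis=1)-.011,[.557,-.195,.2],loss='soft_l1',f_scale=.001); print('ball',g.x.round(4),len(B),np.std(g.fun))
uu=u[m&(res>.003)&(res<.02)];vv=v[m&(res>.003)&(res<.02)];print('blob px',uu.mean(),vv.mean())
rim=P[:,:2].astype(np.float32); print('tray rect',cv2.minAreaRect(rim))
L=np.array([.567,-.2565]); 
E
```

```text
plane tilt deg [1.01401279 0.60037042] z 0.19071788192213412 976
ball [ 0.5538 -0.198   0.1983] 119 0.004023476933645925
blob px 466.5126050420168 313.781512605042
tray rect ((0.551848828792572, -0.16642022132873535), (0.06414147466421127, 0.11889909207820892), 7.961529731750488)
```

carry_out(commands=[{"x": -0.001, "y": 0.0004, "z": 0, "roll": 0, "jaw": 0}, {"x": -0.002, "y": 0.0005, "z": 0, "roll": 0, "jaw": 0}, {"x": -0.003, "y": 0.0006, "z": 0, "roll": 0, "jaw": 0}, {"x": -0.0025, "y": 0.0005, "z": 0, "roll": 0, "jaw": 0}, {"x": -0.0013, "y": 0.0004, "z": -0.0004, "roll": 0, "jaw": 0}, {"x": 0, "y": 0, "z": 0, "roll": 0, "jaw": 0}, {"x": 0, "y": 0, "z": 0, "roll": 0, "jaw": 0}, {"x": 0, "y": 0, "z": 0, "roll": 0, "jaw": 0}])

```text
time: 13.82
tcp_pos: [0.5518, -0.136, 0.2031]
orientation: [-3.142, -0.0, 1.705]
wrist_force: [0.0, -0.6, -2.3]
gripper_width: 0.13
grasp_force: 50.0
```

```bash
python3 - <<'E'
from h import *
from scipy.optimize import least_squares
s=get_state(); print(s['tcp_pos'],s['orientation'],s['wrist_force'])
t=shot('side','s3'); W=world(t); f=240/np.tan(np.radians(float(t['fov_y']))/2)
def proj(p):
    q=R_(t).T@(np.array(p)-t['position']); return [t['cx']+f*q[0]/-q[2], t['cy']-f*q[1]/-q[2]]
e=np.array([np.cos(1.706),np.sin(1.706)])
b=np.r_[s['tcp_pos'][:2]-.069*e, s['tcp_pos'][2]-.0032]
print('ball kin',b,'px',proj(b),'aim side-frame px',proj([.5592,-.2065,.1985]))
i=t['img'][230:430,400:600]; cv2.imwrite('pics/s3c.png',cv2.resize(i,None,fx=3,fy=3,interpolation=cv2.INTER_CUBIC))
E
```

```text
[ 0.55179237 -0.13601021  0.20309836] [-3.14153404e+00 -5.57401323e-05  1.70488141e+00] [ 0.02861329 -0.59144654 -2.33851709]
ball kin [ 0.56109302 -0.20438051  0.19989836] px [np.float64(472.0438553415988), np.float64(313.1456962192004)] aim side-frame px [np.float64(472.00179276317783), np.float64(314.77759657845337)]
```

View pics/s3c.png

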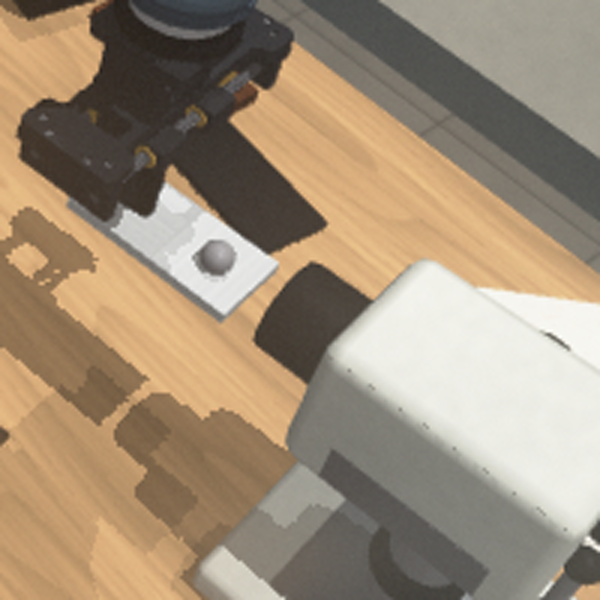

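The ball is at side pixel (472,315.7), against (472,314.8) computed for the aim point, about 2 mm apart. The tray is level and held still, so I hand in.

```bash
python3 -c "
from workcell import *
print(job_done())"
```

```text
the job is handed in; nothing more can be done
None
```

The job is handed in: the knob is clicked in at the dotted mark, and the gripped tray is held level and still with the ball about 2 mm from the aim point by the side camera; I saw no contact with the instrument, bottle, phone or occluder.

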